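Tip two pickling stones from the pouring boat

TASK

Three round pickling stones sit in single file in the steel pouring boat. Take the boat by its black grip, carry it over the larger, deep white bowl and tip it little by little, stopping once two stones have dropped into the bowl (feel the boat get lighter), so that the third stays in the boat; keep the fingers off the stones. Then stand the boat upright on the table and let go.

Things in the scene. Friction and masses are not known exactly. Their poses are not given: they have to be found in the camera images.
- boat: steel pouring boat, 0.19 to 0.26 kg: an open trough bent like a cradle, 48 mm wide (40 inside), on two feet (x -33 to 33 mm). Origin on the table under its middle; z up, nose (pouring end) towards -x, grip towards +x. Inner floor: arc of radius 68 mm about x 0, z 76 mm, from the lip back to x 67, z 64 mm; floor and walls 4 mm thick, side walls 30 mm deep.
- boat_grip (a point): middle of the boat's grip, at boat x 98, y 0, z 66 mm: an upright black plate 10 mm thick (across boat y), from x 69 to 121 mm and z 44 to 84 mm. Pinch it from above across its thickness. Axes as the boat's.
- boat_lip (a point): middle of the nose lip's inner edge, at boat x -56, y 0, z 38 mm; axes as the boat's. Tipped nose down, the slippery stones go over it one by one: the first at about 22 degrees of tilt, the second at 40, the third at 56 (a few degrees either way); they land 10 to 40 mm ahead of it.
- bowl: deep round white bowl, the larger of the two white bowls: 156 mm across the rim, 58 mm high, wall 4 mm, 0.45 kg, loose and empty; origin at the centre of its underside, on the table.
- stone0: one of three equal round pickling stones: polished grey ball 34 mm in diameter, 54 to 66 g; origin at its centre. All three start in the boat, in single file along its trough.
- stone1: one of three equal round pickling stones: polished grey ball 34 mm in diameter, 54 to 66 g; origin at its centre. All three start in the boat, in single file along its trough.
- stone2: one of three equal round pickling stones: polished grey ball 34 mm in diameter, 54 to 66 g; origin at its centre. All three start in the boat, in single file along its trough.
Mind the look-alikes: they are no part of the job. Leave any orange or yellow look-alike of the stone1 alone. Leave any red look-alike of the stone0 alone.

How it is judged:
By the outcome, as a careful person would: the job done as asked, in the order asked, and still so for the second after the job is handed in, with the robot touching nothing.
It also fails if it takes over 67 s, if anything falls off the work surface, if the arm or the gripper's body presses on something with over 40 N, if the wrist force passes 120 N, or if a joint passes its speed limit or range.

ROBOT

A 7-joint arm with a two-finger parallel gripper is mounted at the origin on the work surface. World frame = base frame: x ahead of the robot, y to its left, z up, the work surface at z = 0. Lengths are in m, angles in rad, forces in N, time in s.
With the tool pointing down it reaches from about 0.4 to 0.925 m from the base axis. Payload 5.6 kg.
Tool frame: the origin (TCP) lies midway between the tips of the shut fingers; the grasp point (between the pads) lies 19 mm behind it; z points along the fingers, y is the line along which they close (so a half turn about z gives the same grasp; the last joint's range is limited). The gripper opens to 85 mm and grips with 20 to 120 N. Pads are 22 mm wide; open, the fingers measure 114 mm over their backs; the gripper's body (76 mm by 85 mm) begins 54 mm behind the grasp point. The pads swing forward as they close: fully open they stand 13 mm farther back than shut.
Start: joints at [1.238, 0.468, -0.012, 1.603, 0.006, 1.071, -0.056], TCP at [0.186, -0.623, 0.231] pointing down, gripper open.
Joint ranges: [-2.53, 2.53], [-0.31, 2.02], [-1.57, 1.55], [0.28, 2.44], [-1.29, 4.43], [0.15, 1.84], [-2.92, 2.92]. Speed limits (rad/s): [2.57, 2.57, 3.14, 3.14, 3.14, 3.14, 3.14].

INTERFACE

Orientations are given as a 3x3 rotation matrix whose columns are the frame's x, y, z axes.
In Python, from plant import bot gives the robot as it stands.
- The arm moves only by the tool arm_command, never from a script. Its argument "steps" is a list of rows, each a list of 3 entries, a list of its own where there are three numbers: the turn, a rotation vector about the world's x, y, z in degrees, then the shift along the world's x, y, z in cm, then the opening in per cent of the stroke, from 0 (shut) to 100 (fully open). A call has 1 to 10 rows; each row shifts and turns the commanded pose from where the row before left it; what a row does not reach is not made up. A row lasts 1/12 s, in which the tool goes at most 41.7 mm and 7.16 degrees, less where a joint would pass 70% of its speed; a pose out of reach is approached as far as the arm can. A call is refused whole if a number of a shift passes 4.17 or a number of a turn 7.16, either way. A call with a gripper value outside its range is refused whole. The fingers move at their own pace and stop on an object; "newtons" is the grip in N (left out, the last holds). Time passes only in rows, so rows that do not move let the fingers close. It gives the time, the measured TCP pose, the force, the opening and the grip force at its end, in the units of the state.
- bot.get_obs(): the state, without advancing time (a new reading comes with each control period).
- bot.snapshot(name): name is "side" or "top"; returns the picture (384x512x3 uint8, blue, green, red); there is no depth.
- bot.camera_info(name): a dict with "vertical_fov" (degrees; the focal length in pixels is half the picture's height over the tangent of half this angle, whatever the lens; pixels are square), "cx", "cy" (the principal point, pixels), "k1" (the pictures are not rectified: a ray, as slopes to the right and down, at radius r is drawn at 1 + k1 r^2 times it, then the intrinsics apply), "xyz" and "attitude" of the camera in the world. Camera axes: x right, y down, z forward; pixel columns grow to the right and rows downward; lengths in m; the calibration is good to about 2 mm. A picture is of the moment at which its call begins. camera_info takes no time and is no camera call.
- bot.close_job(): hands the job in; it is judged then, once.
The state is a dict: "t": time; "qpos": joint angles; "qd": joint speeds; "effort": joint torques, N m; "eef_pos": TCP position; "orientation": TCP orientation; "wrist_force": force on the tool from outside, world axes, zero at the start; "torque": the same for the moment, N m; "width": finger opening in m; "finger_force": force on a finger pad.
Only numpy, scipy, OpenCV 4.12 (cv2) and the standard library are available. Lean on these libraries where they do the work, as an engineer would, in place of code of your own. Each camera call takes 0.05 s, during which the arm holds its last target. There are 200 camera calls.

## Working session

There is one attempt and no reset: what is moved stays moved. The work goes in short steps, Python scripts to look and compute and a tool call to move; the robot and the scene stay as the last step left them, time stands still between calls to the robot, and variables do not carry over. Pictures are saved under pics/ and viewed, at most 10 in all, crops included, and the job is handed in when it is done.

Besides the shell and the picture viewer there is one more tool, called after "Request:" by a JSON object that holds its "fn" and its "kwargs". arm_command: Moves the arm, as the interface text tells. Its arguments: {"type":"object","properties":{"steps":{"type":"array"},"newtons":{"type":"number"}},"required":["steps"]}

```bash
mkdir -p pics
python3 - <<'E'
from plant import bot
import cv2
for n in("side","top"):
    cv2.imwrite(f"pics/{n}0.png",bot.snapshot(n)); print(n,bot.camera_info(n))
o=bot.get_obs();print(o)
E
```

```text
side {'vertical_fov': 50.21692437263543, 'cx': 253.66069887080084, 'cy': 184.32692215874405, 'k1': -0.028607505635634873, 'xyz': array([0.44612444, 0.71493367, 0.80639295]), 'attitude': array([[-0.98699054, -0.1256152 ,  0.1003519 ],
       [-0.15995548,  0.70411466, -0.69183581],
       [ 0.01624585, -0.69888724, -0.71504734]])}
top {'vertical_fov': 43.02858344830456, 'cx': 260.23495417423015, 'cy': 192.72862194619134, 'k1': -0.008271354831297059, 'xyz': array([0.45033017, 0.02828997, 1.02499537]), 'attitude': array([[-0.02153672, -0.99684571,  0.07638584],
       [-0.99970816,  0.02063613, -0.01255992],
       [ 0.01094399, -0.07663405, -0.99699922]])}
{'t': 0.1, 'qpos': array([ 1.23802256,  0.46830565, -0.01162655,  1.60349349,  0.00602703,
        1.07141127, -0.05629899]), 'qd': array([-3.92897855e-04, -3.19922478e-03, -6.41521252e-04, -2.06555729e-03,
        3.97172839e-04, -4.75018434e-05, -1.24583129e-03]), 'effort': array([ 5.52695274e-04, -5.33522737e+01,  2.11860199e-02, -2.51967233e+01,
        1.14647715e-02,  4.30001019e-03,  4.18916989e-05]), 'eef_pos': array([ 0.18553372, -0.62245171,  0.23043862]), 'orientation': array([[ 9.58316934e-01,  2.85706713e-01, -5.73201890e-04],
       [ 2.85707260e-01, -9.58315805e-01,  1.47607734e-03],
       [-1.27583227e-04, -1.57831785e-03, -9.99998746e-01]]), 'wrist_force': array([-0.16525426,  0.14136728, -0.59961034]), 'torque': array([ 0.01924161, -0.02607449,  0.05282662]), 'finger_force': 0.0, 'width': 0.08520833218769742}
```

View pics/top0.png

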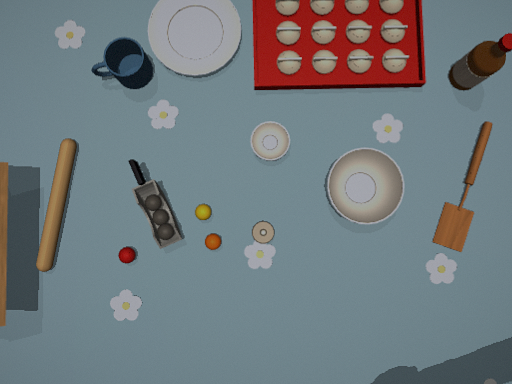

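View pics/side0.png

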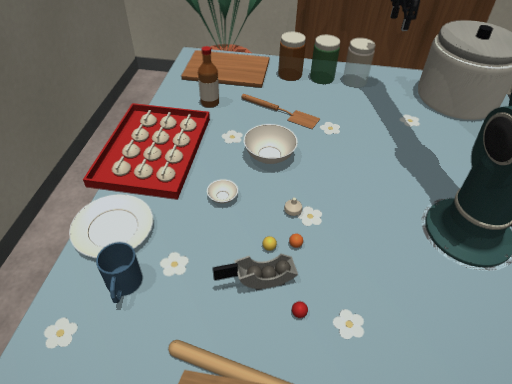

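```bash
cat > h.py <<'E'
from plant import bot
import cv2, numpy as np
def ray(n,px):
    c=bot.camera_info(n); f=192/np.tan(np.radians(c["vertical_fov"]/2))
    K=np.array([[f,0,c["cx"]],[0,f,c["cy"]],[0,0,1]])
    u=cv2.undistortPoints(np.float64(px).reshape(-1,1,2),K,np.array([c["k1"],0,0,0,0]))[:,0]
    return c["xyz"],np.c_[u,np.ones(len(u))]@c["attitude"].T
def plane(n,px,z):
    o,d=ray(n,px); return o+d*((z-o[2])/d[:,2])[:,None]
def tri(pa,pb):
    (o,d),(p,e)=ray("top",[pa]),ray("side",[pb]); d=d[0];e=e[0]
    s=np.linalg.lstsq(np.c_[d,-e],p-o,rcond=None)[0]; a=o+d*s[0];b=p+e*s[1]
    return (a+b)/2,np.linalg.norm(a-b)
E
python3 - <<'E'
from h import *
t=cv2.imread("pics/top0.png");s=cv2.imread("pics/side0.png")
g=t.max(2)
def comp(m,box):
    x0,y0,x1,y1=box; mm=np.zeros_like(m); mm[y0:y1,x0:x1]=m[y0:y1,x0:x1]
    c=max(cv2.findContours(mm,cv2.RETR_EXTERNAL,cv2.CHAIN_APPROX_NONE)[0],key=cv2.contourArea); return c
c=comp(np.uint8(g<32)*255,(120,150,150,190)); r=cv2.minAreaRect(c);print("grip top",r,cv2.boxPoints(r).round(1).tolist())
print(plane("top",cv2.boxPoints(r),.084).round(4))
c=comp(np.uint8(s.max(2)<32)*255,(205,255,245,285)); r2=cv2.minAreaRect(c);print("grip side",r2[0],cv2.boxPoints(r2).round(1).tolist())
print("tri",tri(r[0],r2[0]))
# bowls: R>=B (white warm) vs bluish table
m=np.uint8((t[:,:,2].astype(int)>t[:,:,0].astype(int)-5))*255
for b in((310,130,425,240),(240,115,300,168)):
    c=comp(m,b); (x,y),rr=cv2.minEnclosingCircle(c); e=cv2.fitEllipse(cv2.convexHull(c)); print("bowl",e,plane("top",[e[0],(e[0][0]-e[1][0]/2,e[0][1]),(e[0][0]+e[1][0]/2,e[0][1])],.058).round(4).tolist())
A=cv2.resize(t[140:260,90:230],None,fx=4,fy=4,interpolation=cv2.INTER_CUBIC)
B=cv2.resize(s[225:325,190:330],None,fx=2,fy=2,interpolation=cv2.INTER_CUBIC)
D=cv2.resize(t[110:230,240:410],None,fx=1.3,fy=1.3)
W=np.zeros((480,800,3),np.uint8);W[:,:560]=A;W[:156,565:565+221]=D[:156,:221]
W[200:400,565:800]=B[:,:235]
cv2.imwrite("pics/crop0.png",cv2.convertScaleAbs(W,alpha=1.6))
E
```

```text
grip top ((137.1896514892578, 171.77586364746094), (26.261289596557617, 7.090548038482666), 66.80140686035156) [[128.8000030517578, 161.10000610351562], [135.3000030517578, 158.3000030517578], [145.60000610351562, 182.39999389648438], [139.10000610351562, 185.1999969482422]]
[[0.5893 0.2705 0.084 ]
 [0.5945 0.2579 0.084 ]
 [0.547  0.238  0.084 ]
 [0.5418 0.2506 0.084 ]]
grip side (225.22320556640625, 271.1717834472656) [[212.39999389648438, 267.5], [235.8000030517578, 263.1000061035156], [238.10000610351562, 274.79998779296875], [214.60000610351562, 279.29998779296875]]
tri (array([0.56943148, 0.25885784, 0.06428323]), np.float64(0.0023018790967893935))
bowl ((365.3352355957031, 185.5540008544922), (74.07260131835938, 74.89049530029297), 115.48338317871094) [[0.5345, -0.1943, 0.058], [0.536, -0.1201, 0.058], [0.5329, -0.2686, 0.058]]
bowl ((269.7564697265625, 140.3418426513672), (36.5958366394043, 37.728416442871094), 84.0519027709961) [[0.6295, -0.0053, 0.058], [0.6302, 0.0315, 0.058], [0.6288, -0.0421, 0.058]]
```

View pics/crop0.png

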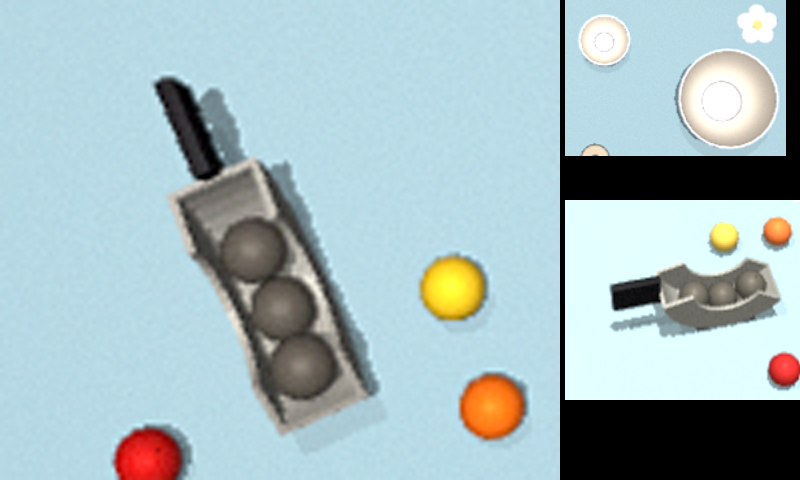

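Run:
```python
from h import *
L=plane("top",[(160.75,248),(183,238.75)],.037);print("nose corners",L.round(4).tolist(),L.mean(0))
T=plane("top",[(133,188.75),(154.5,180)],.08);print("tail",T.round(4).tolist(),T.mean(0))
S=plane("top",[(153,202.5),(160.75,216.5),(165.5,231.5)],.028);print(S.round(4).tolist())
g=np.array([.568,.2542]);d=g-L.mean(0)[:2];print(np.hypot(*d),np.degrees(np.arctan2(d[1],d[0])))
```

```text
nose corners [[0.4186, 0.2185, 0.037], [0.4362, 0.1736, 0.037]] [0.42737986 0.1960635  0.037     ]
tail [[0.5356, 0.2634, 0.08], [0.5518, 0.2216, 0.08]] [0.54371372 0.24247742 0.08      ]
[[0.5112, 0.2355, 0.028], [0.4823, 0.2199, 0.028], [0.4515, 0.2104, 0.028]]
0.15216398076794174 22.461641326703113
```

Request:
{"fn": "arm_command", "kwargs": {"steps": [[[0,0,0],[2.8,3.0,0],100],[[0,0,0],[2.8,3.0,0],100],[[0,0,0],[2.8,3.0,0],100],[[0,0,0],[2.8,3.0,0],100],[[0,0,0],[2.8,3.0,0],100],[[0,0,0],[2.8,3.0,0],100],[[0,0,0],[2.8,3.0,0],100],[[0,0,0],[2.8,3.0,0],100],[[0,0,0],[2.8,3.0,0],100],[[0,0,0],[2.8,3.0,0],100]]}}

```text
t: 0.93
eef_pos: [0.4665, -0.3212, 0.2311]
orientation: [[0.958, 0.286, -0.0], [0.286, -0.958, 0.0], [-0.0, -0.0, -1.0]]
wrist_force: [-0.1, -0.1, 0.3]
width: 0.0853
finger_force: 0.0
```

Request:
{"fn": "arm_command", "kwargs": {"steps": [[[0,0,0.6],[0.7,4.0,0],100],[[0,0,0.6],[0.7,4.0,0],100],[[0,0,0.6],[0.7,4.0,0],100],[[0,0,0.6],[0.7,4.0,0],100],[[0,0,0.6],[0.7,4.0,0],100],[[0,0,0.6],[0.7,4.0,0],100],[[0,0,0.6],[0.7,4.0,0],100],[[0,0,0.6],[0.7,4.0,0],100],[[0,0,0.6],[0.7,4.0,0],100],[[0,0,0.6],[0.7,4.0,0],100]]}}

```text
t: 1.77
eef_pos: [0.5355, 0.0789, 0.2312]
orientation: [[0.923, 0.385, -0.0], [0.385, -0.923, -0.0], [-0.0, 0.0, -1.0]]
wrist_force: [0.6, 0.4, 0.4]
width: 0.0856
finger_force: 0.0
```

Request:
{"fn": "arm_command", "kwargs": {"steps": [[[0,0,0],[0.8,3.5,-1],100],[[0,0,0],[0.8,3.5,-1],100],[[0,0,0],[0.8,3.5,-1],100],[[0,0,0],[0.8,3.5,-1],100],[[0,0,0],[0,3.5,-1],100],[[0,0,0],[0,0,-1],100],[[0,0,0],[0,0,-1],100],[[0,0,0],[0,0,0],100],[[0,0,0],[0,0,0],100]]}}

```text
t: 2.52
eef_pos: [0.5676, 0.2501, 0.1605]
orientation: [[0.924, 0.383, -0.002], [0.383, -0.924, -0.002], [-0.002, 0.001, -1.0]]
wrist_force: [-0.6, -0.7, -0.9]
width: 0.0854
finger_force: 0.0
```

Run:
```python
from h import *
t=bot.snapshot("top");s=bot.snapshot("side");o=bot.get_obs();print(o["qpos"].round(3),o["eef_pos"].round(4))
A=cv2.resize(t[120:260,80:220],(500,500));B=cv2.resize(s[195:320,190:265],(300,500))
cv2.imwrite("pics/near.png",cv2.convertScaleAbs(np.hstack([A,B]),alpha=1.6))
```

```text
[-0.176  0.534 -0.396  1.715  0.247  0.941 -1.847] [0.5685 0.2505 0.1618]
```

View pics/near.png

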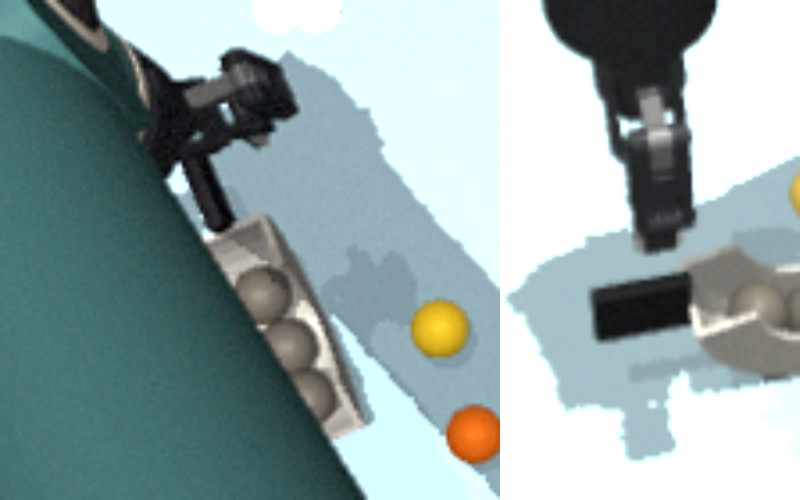

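The fingers straddle the black grip in both views (the grip lies at roughly (138,172) in the top picture, behind the hand). I'll shift 4 mm and descend.

Request:
{"fn": "arm_command", "kwargs": {"steps": [[[0,0,0],[0,0.4,-2.0],100],[[0,0,0],[0,0,-2.0],100],[[0,0,0],[0,0,-2.0],100],[[0,0,0],[0,0,-2.0],100],[[0,0,0],[0,0,-1.5],100],[[0,0,0],[0,0,-1.0],100],[[0,0,0],[0,0,-0.8],100],[[0,0,0],[0,0,0],100]]}}

```text
t: 3.28
eef_pos: [0.5675, 0.2552, 0.0474]
orientation: [[0.924, 0.383, -0.001], [0.383, -0.924, -0.001], [-0.001, 0.0, -1.0]]
wrist_force: [-0.5, -0.1, -0.2]
width: 0.0852
finger_force: 0.0
```

Request:
{"fn": "arm_command", "kwargs": {"newtons": 110, "steps": [[[0,0,0],[0,0,0],30],[[0,0,0],[0,0,0],25],[[0,0,0],[0,0,0],20],[[0,0,0],[0,0,0],15],[[0,0,0],[0,0,0],10],[[0,0,0],[0,0,0],5],[[0,0,0],[0,0,0],0],[[0,0,0],[0,0,0],0],[[0,0,0],[0,0,0],0],[[0,0,0],[0,0,0],0]]}}

```text
t: 4.12
eef_pos: [0.5679, 0.2564, 0.0487]
orientation: [[0.923, 0.384, 0.0], [0.384, -0.923, 0.0], [0.001, -0.0, -1.0]]
wrist_force: [-1.2, 1.2, 3.7]
width: 0.0086
finger_force: 107.2
```

Request:
{"fn": "arm_command", "kwargs": {"steps": [[[0,0,0],[0,0,0.3],0],[[0,0,0],[0,0,0.8],0],[[0,0,0],[0,0,1.2],0],[[0,0,0],[0,0,1.5],0],[[0,0,0],[0,0,1.5],0],[[0,0,0],[0,0,1.2],0],[[0,0,0],[0,0,0.6],0],[[0,0,0],[0,0,0],0],[[0,0,0],[0,0,0],0]]}}

```text
t: 4.87
eef_pos: [0.5677, 0.2559, 0.1194]
orientation: [[0.923, 0.384, 0.0], [0.384, -0.923, -0.0], [0.0, 0.0, -1.0]]
wrist_force: [-0.7, -0.2, -4.3]
width: 0.0084
finger_force: 107.0
```

Run:
```python
from h import *
t=bot.snapshot("top");s=bot.snapshot("side");o=bot.get_obs();print(o["qpos"].round(3),o["eef_pos"].round(4),o["wrist_force"].round(2),o["torque"].round(3))
A=cv2.resize(t[120:260,80:220],(400,400));B=cv2.resize(s[195:320,190:315],(400,400))
cv2.imwrite("pics/lift.png",cv2.convertScaleAbs(np.hstack([A,B]),alpha=1.6))
```

```text
[-0.197  0.59  -0.38   1.738  0.274  0.868 -1.875] [0.5671 0.2556 0.1184] [-0.3   0.1  -2.74] [ 0.085 -0.273 -0.04 ]
```

View pics/lift.png

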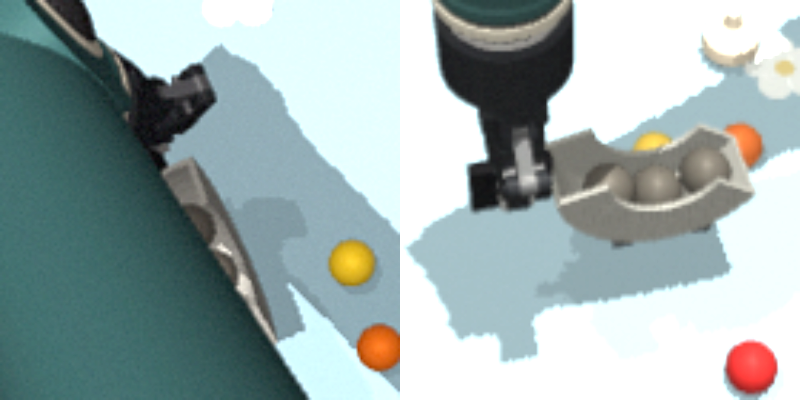

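Request:
{"fn": "arm_command", "kwargs": {"steps": [[[0,0,0],[0.2,-0.6,0.3],0],[[0,0,0],[0.5,-1.4,0.5],0],[[0,0,0],[0.8,-2.2,0.5],0],[[0,0,0],[1,-2.8,0.5],0],[[0,0,0],[1,-2.8,0.3],0],[[0,0,0],[1,-2.8,0],0],[[0,0,0],[1,-2.8,0],0],[[0,0,0],[1,-2.8,0],0],[[0,0,0],[1,-2.8,0],0],[[0,0,0],[1,-2.8,0],0]]}}

```text
t: 5.8
eef_pos: [0.6526, 0.016, 0.1397]
orientation: [[0.923, 0.384, -0.001], [0.384, -0.923, -0.0], [-0.001, -0.0, -1.0]]
wrist_force: [0.2, 1.4, -4.3]
width: 0.0085
finger_force: 107.2
```

Request:
{"fn": "arm_command", "kwargs": {"steps": [[[0,0,0],[1,-2.8,0],0],[[0,0,0],[1,-2.8,0],0],[[0,0,0],[1,-2.8,0],0],[[0,0,0],[0.8,-2.4,0],0],[[0,0,0],[0.5,-1.7,0],0],[[0,0,0],[0.3,-1.1,0],0],[[0,0,0],[0.1,-0.6,0],0],[[0,0,0],[0,-0.1,0],0],[[0,0,0],[0,0,0],0],[[0,0,0],[0,0,0],0]]}}

```text
t: 6.63
eef_pos: [0.6995, -0.1227, 0.1403]
orientation: [[0.922, 0.386, -0.0], [0.386, -0.922, 0.001], [0.0, -0.001, -1.0]]
wrist_force: [-0.5, 0.0, -3.8]
width: 0.0087
finger_force: 107.2
```

```bash
cat >> h.py <<'E'
def weigh(n=12):
    a=[]
    for _ in range(n):
        bot.snapshot("side"); o=bot.get_obs(); a.append(np.r_[o["wrist_force"],o["torque"]])
    a=np.array(a); print("t",o["t"],"q",o["qpos"].round(2),"p",o["eef_pos"].round(4)); print("F,T",a.mean(0).round(3),"sd",a.std(0).round(3))
E
python3 - <<'E'
from h import *
weigh()
s=bot.snapshot("side");t=bot.snapshot("top")
cv2.imwrite("pics/over.png",cv2.convertScaleAbs(np.hstack([cv2.resize(s[60:210,190:340],(400,400)),cv2.resize(t[110:260,280:430],(400,400))]),alpha=1.6))
E
```

```text
t 7.2333 q [ 0.34  0.69 -0.33  1.49  0.25  1.   -1.22] p [ 0.6997 -0.1249  0.1403]
F,T [-0.024  0.153 -3.51   0.13  -0.295  0.006] sd [0.499 0.4   0.541 0.027 0.024 0.039]
```

View pics/over.png

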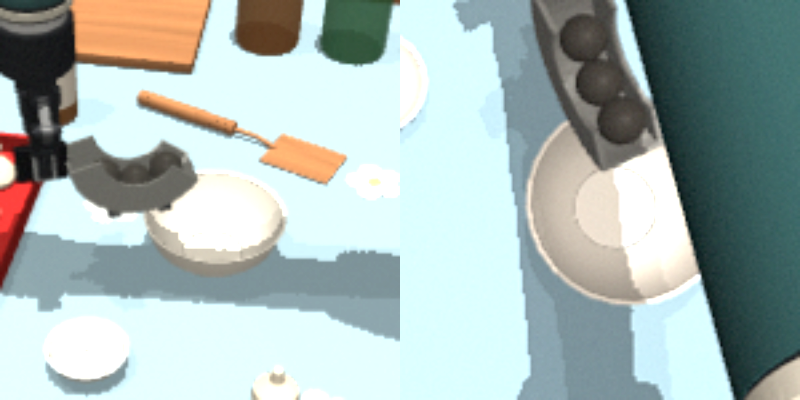

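Request:
{"fn": "arm_command", "kwargs": {"steps": [[[0.77,-1.85,0],[-0.1,-0.04,0.28],0],[[0.77,-1.85,0],[-0.1,-0.04,0.28],0],[[0.77,-1.85,0],[-0.1,-0.04,0.28],0],[[0.77,-1.85,0],[-0.1,-0.04,0.28],0],[[0.77,-1.85,0],[-0.1,-0.04,0.28],0],[[0.77,-1.85,0],[-0.1,-0.04,0.28],0],[[0.77,-1.85,0],[-0.1,-0.04,0.28],0],[[0.77,-1.85,0],[-0.1,-0.04,0.28],0],[[0,0,0],[0,0,0],0],[[0,0,0],[0,0,0],0]]}}

```text
t: 8.17
eef_pos: [0.6912, -0.129, 0.1627]
orientation: [[0.888, 0.383, 0.254], [0.369, -0.924, 0.105], [0.275, 0.0, -0.962]]
wrist_force: [-0.8, 0.3, -4.1]
width: 0.0087
finger_force: 107.4
```

```bash
cat >> h.py <<'E'
def lip():
    o=bot.get_obs(); R=o["orientation"]; x=R[:,0]; z=-R[:,2]
    print("tilt %.1f"%np.degrees(np.arcsin(x[2])),"lip",(o["eef_pos"]-.154*x-.009*z).round(4))
E
python3 - <<'E'
from h import *
weigh(8); lip()
E
```

```text
t 8.5667 q [ 0.53  0.58 -0.44  1.69  0.14  0.69 -1.1 ] p [ 0.6919 -0.1277  0.1625]
F,T [ 3.920e-01 -3.100e-02 -3.618e+00 -7.600e-02  2.090e-01  1.000e-03] sd [0.442 0.614 0.314 0.018 0.033 0.032]
tilt 16.0 lip [ 0.5575 -0.1837  0.1114]
```

Request:
{"fn": "arm_command", "kwargs": {"steps": [[[0,0,1],[-0.17,0.24,0],0],[[0,0,2],[-0.34,0.47,0],0],[[0,0,3],[-0.5,0.71,0],0],[[0,0,3.2],[-0.54,0.76,0],0],[[0,0,3.3],[-0.55,0.77,0],0],[[0,0,3.3],[-0.55,0.77,0],0],[[0,0,3.2],[-0.54,0.76,0],0],[[0,0,3],[-0.5,0.71,0],0],[[0,0,2],[-0.34,0.47,0],0],[[0,0,1],[-0.17,0.24,0],0]]}}

```text
t: 9.4
eef_pos: [0.6493, -0.0684, 0.1627]
orientation: [[0.646, 0.74, 0.185], [0.711, -0.672, 0.205], [0.276, -0.0, -0.961]]
wrist_force: [0.7, -0.0, -3.1]
width: 0.0085
finger_force: 107.3
```

Request:
{"fn": "arm_command", "kwargs": {"steps": [[[0,0,0],[0,0,0],0],[[0,0,0],[0,0,0],0]]}}

```text
t: 9.57
eef_pos: [0.6498, -0.0694, 0.1627]
orientation: [[0.649, 0.738, 0.186], [0.709, -0.675, 0.204], [0.276, 0.0, -0.961]]
wrist_force: [0.1, -0.7, -2.8]
width: 0.0085
finger_force: 107.3
```

Run:
```python
from h import *
weigh(8); lip()
```

```text
t 9.9667 q [ 0.63  0.58 -0.62  1.75  0.15  0.74 -0.73] p [ 0.6497 -0.0692  0.1627]
F,T [ 0.08   0.035 -3.559 -0.157  0.156 -0.004] sd [0.36  0.368 0.566 0.023 0.036 0.025]
tilt 16.0 lip [ 0.5516 -0.1766  0.1115]
```

Request:
{"fn": "arm_command", "kwargs": {"steps": [[[0.74,-0.68,0],[-0.07,-0.08,0.25],0],[[0.74,-0.68,0],[-0.07,-0.08,0.25],0],[[0.74,-0.68,0],[-0.07,-0.08,0.25],0],[[0.74,-0.68,0],[-0.07,-0.08,0.25],0],[[0.74,-0.68,0],[-0.07,-0.08,0.25],0],[[0.74,-0.68,0],[-0.07,-0.08,0.25],0],[[0.74,-0.68,0],[-0.07,-0.08,0.25],0],[[0.74,-0.68,0],[-0.07,-0.08,0.25],0],[[0,0,0],[0,0,0],0],[[0,0,0],[0,0,0],0]]}}

```text
t: 10.8
eef_pos: [0.6439, -0.0762, 0.1827]
orientation: [[0.616, 0.738, 0.276], [0.674, -0.675, 0.301], [0.408, 0.0, -0.913]]
wrist_force: [-0.6, -0.4, -4.0]
width: 0.0088
finger_force: 107.4
```

Run:
```python
from h import *
weigh(8); lip()
```

```text
t 11.2 q [ 0.79  0.57 -0.74  1.8   0.04  0.67 -0.59] p [ 0.6442 -0.0751  0.1827]
F,T [-0.252  0.277 -3.743 -0.363  0.313  0.006] sd [0.436 0.555 0.676 0.012 0.028 0.018]
tilt 24.1 lip [ 0.5519 -0.1763  0.1117]
```

Request:
{"fn": "arm_command", "kwargs": {"steps": [[[0.74,-0.68,0],[-0.09,-0.1,0.23],0],[[0.74,-0.68,0],[-0.09,-0.1,0.23],0],[[0.74,-0.68,0],[-0.09,-0.1,0.23],0],[[0.74,-0.68,0],[-0.09,-0.1,0.23],0],[[0,0,0],[0,0,0],0],[[0,0,0],[0,0,0],0]]}}

```text
t: 11.7
eef_pos: [0.6402, -0.0805, 0.1918]
orientation: [[0.596, 0.737, 0.318], [0.65, -0.676, 0.347], [0.471, 0.0, -0.882]]
wrist_force: [0.1, -1.4, -4.1]
width: 0.0089
finger_force: 107.4
```

Run:
```python
from h import *
weigh(8); lip()
```

```text
t 12.1 q [ 0.89  0.58 -0.81  1.82 -0.02  0.64 -0.51] p [ 0.6406 -0.0792  0.192 ]
F,T [-0.11   0.023 -2.947 -0.431  0.402 -0.016] sd [0.541 0.339 0.609 0.019 0.023 0.026]
tilt 28.1 lip [ 0.552  -0.1765  0.1116]
```

Run:
```python
from h import *
weigh(8)
s=bot.snapshot("side");t=bot.snapshot("top")
cv2.imwrite("pics/p1.png",cv2.convertScaleAbs(np.hstack([cv2.resize(s[60:210,190:340],(400,400)),cv2.resize(t[110:260,280:430],(400,400))]),alpha=1.6))
```

```text
t 12.5 q [ 0.89  0.58 -0.81  1.82 -0.02  0.64 -0.51] p [ 0.6405 -0.0795  0.1919]
F,T [-7.600e-02  2.780e-01 -2.914e+00 -4.310e-01  3.980e-01 -2.000e-03] sd [0.402 0.356 0.489 0.031 0.02  0.027]
```

View pics/p1.png

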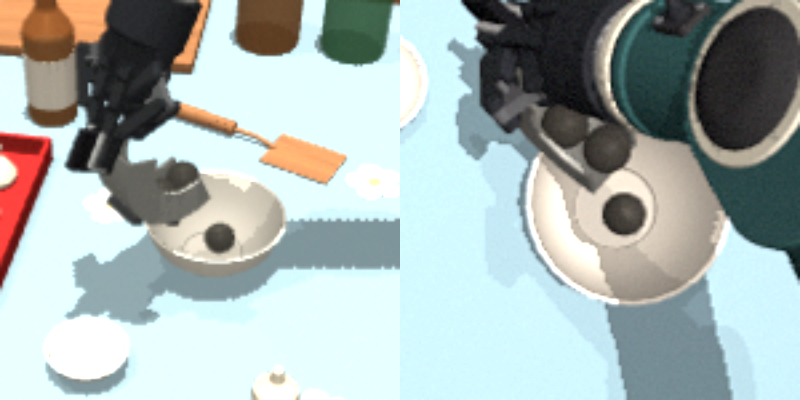

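Request:
{"fn": "arm_command", "kwargs": {"steps": [[[0.74,-0.68,0],[-0.1,-0.11,0.22],0],[[0.74,-0.68,0],[-0.1,-0.11,0.22],0],[[0.74,-0.68,0],[-0.1,-0.11,0.22],0],[[0.74,-0.68,0],[-0.11,-0.12,0.22],0],[[0.74,-0.68,0],[-0.11,-0.12,0.22],0],[[0.74,-0.68,0],[-0.11,-0.12,0.22],0],[[0.74,-0.68,0],[-0.11,-0.12,0.22],0],[[0.74,-0.68,0],[-0.11,-0.12,0.22],0],[[0,0,0],[0,0,0],0],[[0,0,0],[0,0,0],0]]}}

```text
t: 13.43
eef_pos: [0.6318, -0.0894, 0.2093]
orientation: [[0.545, 0.738, 0.399], [0.596, -0.675, 0.435], [0.59, 0.001, -0.807]]
wrist_force: [0.3, 0.2, -3.0]
width: 0.0084
finger_force: 107.5
```

```bash
cat >> h.py <<'E'
def blobs():
    # dark round patches inside the bowl, top view
    t=bot.snapshot("top"); cv2.imwrite("pics/last.png",t); m=np.zeros(t.shape[:2],np.uint8); cv2.circle(m,(365,186),34,255,-1)
    d=cv2.bitwise_and(cv2.inRange(t,(0,0,0),(70,70,70)),m)
    n,_,st,c=cv2.connectedComponentsWithStats(d); print("dark",[(st[i,4],c[i].round(1).tolist()) for i in range(1,n) if st[i,4]>15])
E
python3 - <<'E'
from h import *
weigh(10); lip(); blobs()
E
```

```text
t 13.9333 q [ 1.07  0.63 -0.96  1.86 -0.11  0.59 -0.36] p [ 0.6321 -0.0886  0.2095]
F,T [ 1.290e-01  7.000e-02 -3.248e+00 -5.970e-01  5.660e-01 -1.000e-03] sd [0.444 0.782 0.722 0.024 0.034 0.034]
tilt 36.1 lip [ 0.5519 -0.1766  0.1115]
dark [(np.int32(570), [360.6, 162.9]), (np.int32(192), [388.6, 168.2]), (np.int32(70), [344.6, 173.7]), (np.int32(193), [363.4, 190.0])]
```

Request:
{"fn": "arm_command", "kwargs": {"steps": [[[0.74,-0.68,0],[-0.12,-0.13,0.21],0],[[0.74,-0.68,0],[-0.12,-0.13,0.21],0],[[0.74,-0.68,0],[-0.12,-0.13,0.21],0],[[0,0,0],[0,0,0],0],[[0,0,0],[0,0,0],0],[[0,0,0],[0,0,0],0]]}}

```text
t: 14.48
eef_pos: [0.6283, -0.0931, 0.2158]
orientation: [[0.523, 0.738, 0.427], [0.573, -0.675, 0.465], [0.631, 0.001, -0.775]]
wrist_force: [-0.4, 0.6, -2.0]
width: 0.0085
finger_force: 107.5
```

Run:
```python
from h import *
weigh(10); lip(); blobs()
```

```text
t 14.9833 q [ 1.14  0.65 -1.01  1.88 -0.14  0.57 -0.31] p [ 0.6284 -0.0926  0.2158]
F,T [-0.116 -0.192 -3.002 -0.676  0.604  0.   ] sd [0.32  0.5   0.47  0.035 0.024 0.031]
tilt 39.1 lip [ 0.5518 -0.1767  0.1116]
dark [(np.int32(845), [362.1, 164.8]), (np.int32(99), [393.3, 173.0]), (np.int32(193), [363.4, 189.9])]
```

Request:
{"fn": "arm_command", "kwargs": {"steps": [[[0.74,-0.68,0],[-0.13,-0.14,0.2],0],[[0.74,-0.68,0],[-0.13,-0.14,0.2],0],[[0,0,0],[0,0,0],0],[[0,0,0],[0,0,0],0],[[0,0,0],[0,0,0],0]]}}

```text
t: 15.45
eef_pos: [0.6257, -0.0959, 0.2198]
orientation: [[0.508, 0.738, 0.445], [0.556, -0.675, 0.485], [0.658, 0.001, -0.753]]
wrist_force: [-0.1, 0.8, -2.3]
width: 0.0087
finger_force: 107.5
```

Run:
```python
from h import *
weigh(10); lip(); blobs()
```

```text
t 15.95 q [ 1.18  0.67 -1.04  1.89 -0.16  0.56 -0.27] p [ 0.6258 -0.0954  0.2198]
F,T [ 1.000e-03 -1.250e-01 -2.317e+00 -6.780e-01  6.280e-01 -9.000e-03] sd [0.606 0.516 0.302 0.035 0.036 0.026]
tilt 41.2 lip [ 0.5517 -0.1767  0.1117]
dark [(np.int32(1080), [363.3, 167.3]), (np.int32(29), [396.3, 176.7]), (np.int32(152), [356.5, 196.6])]
```

Request:
{"fn": "arm_command", "kwargs": {"steps": [[[-0.74,0.68,0],[0.13,0.14,-0.2],0],[[-1.48,1.35,0],[0.24,0.26,-0.3],0],[[-1.48,1.35,0],[0.23,0.25,-0.3],0],[[-1.48,1.35,0],[0.22,0.24,-0.3],0],[[-1.48,1.35,0],[0.21,0.23,-0.3],0],[[-1.48,1.35,0],[0.2,0.22,-0.3],0],[[-1.48,1.35,0],[0.19,0.21,-0.3],0],[[-1.48,1.35,0],[0.18,0.2,-0.3],0],[[-1.48,1.35,0],[0.17,0.19,-0.3],0],[[-1.48,1.35,0],[0.16,0.18,-0.3],0]]}}

```text
t: 16.83
eef_pos: [0.6454, -0.0736, 0.1911]
orientation: [[0.624, 0.739, 0.254], [0.685, -0.674, 0.276], [0.375, 0.002, -0.927]]
wrist_force: [-0.3, -0.5, -2.4]
width: 0.0084
finger_force: 107.5
```

Request:
{"fn": "arm_command", "kwargs": {"steps": [[[-1.48,1.35,0],[0.16,0.18,-0.3],0],[[-1.48,1.35,0],[0.15,0.16,-0.3],0],[[-1.48,1.35,0],[0.14,0.15,-0.3],0],[[-1.48,1.35,0],[0.12,0.13,-0.3],0],[[-1.48,1.35,0],[0.1,0.1,-0.3],0],[[-1.48,1.35,0],[0.1,0.1,-0.3],0],[[-1.48,1.35,0],[0.05,0.05,-0.3],0],[[-1.48,1.35,0],[0,0,-0.3],0],[[-1.48,1.35,0],[0,0,-0.3],0],[[-1.48,1.35,0],[0,0,-0.3],0]]}}

```text
t: 17.67
eef_pos: [0.6537, -0.0646, 0.161]
orientation: [[0.673, 0.739, 0.026], [0.739, -0.674, 0.025], [0.035, 0.002, -0.999]]
wrist_force: [-0.0, -0.1, -2.3]
width: 0.0087
finger_force: 107.5
```

Request:
{"fn": "arm_command", "kwargs": {"steps": [[[-0.74,0.68,0],[0.1,0.1,0.2],0],[[-0.74,0.68,0],[0.2,0.2,0.3],0],[[0,0,0],[0,0,0],0],[[0,0,0],[0,0,0],0]]}}

```text
t: 18.0
eef_pos: [0.6569, -0.0618, 0.1664]
orientation: [[0.673, 0.739, 0.003], [0.739, -0.673, 0.001], [0.003, 0.002, -1.0]]
wrist_force: [0.2, -0.1, -3.2]
width: 0.0087
finger_force: 107.5
```

Run:
```python
from h import *
weigh(6); lip()
s=bot.snapshot("side");t=bot.snapshot("top")
print(bot.get_obs()["orientation"].round(3).tolist())
cv2.imwrite("pics/p2.png",cv2.convertScaleAbs(np.hstack([cv2.resize(s[60:210,190:340],(400,400)),cv2.resize(t[110:260,280:430],(400,400))]),alpha=1.6))
```

```text
t 18.3 q [ 0.38  0.61 -0.48  1.61  0.32  1.   -0.94] p [ 0.6561 -0.0632  0.1658]
F,T [ 2.400e-02  1.680e-01 -2.702e+00  1.250e-01 -1.300e-01  1.000e-03] sd [0.313 0.362 0.597 0.022 0.044 0.018]
tilt 0.1 lip [ 0.5522 -0.177   0.1566]
[[0.674, 0.739, 0.002], [0.739, -0.674, 0.0], [0.001, 0.001, -1.0]]
```

View pics/p2.png

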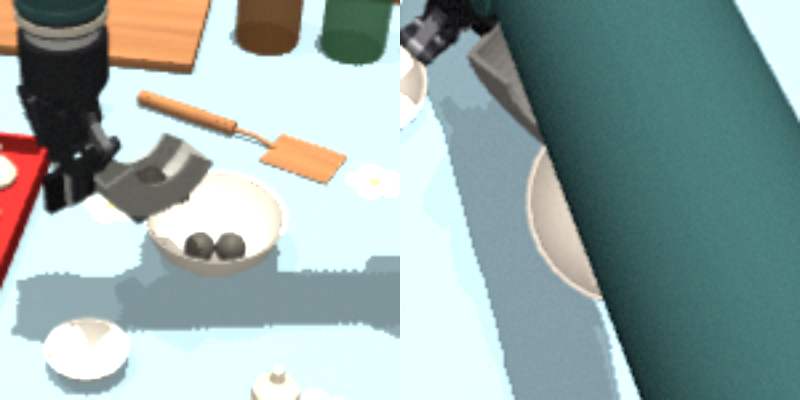

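Request:
{"fn": "arm_command", "kwargs": {"steps": [[[0,0,-1],[-0.2,0.6,0],0],[[0,0,-2],[-0.4,1.4,0],0],[[0,0,-2.5],[-0.6,2.2,0],0],[[0,0,-3],[-0.8,2.8,0],0],[[0,0,-3],[-0.8,2.8,0],0],[[0,0,-3],[-0.8,2.8,0],0],[[0,0,-3],[-0.8,2.8,0],0],[[0,0,-3],[-0.8,2.8,0],0],[[0,0,-2.5],[-0.8,2.8,0],0],[[0,0,-1.5],[-0.8,2.8,0],0]]}}

```text
t: 19.23
eef_pos: [0.5879, 0.1765, 0.166]
orientation: [[0.92, 0.391, 0.002], [0.391, -0.92, -0.001], [0.002, 0.002, -1.0]]
wrist_force: [0.7, -0.2, -2.4]
width: 0.0085
finger_force: 107.5
```

Request:
{"fn": "arm_command", "kwargs": {"steps": [[[0,0,-0.5],[-0.8,2.8,0],0],[[0,0,0],[-0.6,2.4,0],0],[[0,0,0],[-0.4,1.6,0],0],[[0,0,0],[-0.2,0.8,0],0],[[0,0,0],[0,0.4,-0.8],0],[[0,0,0],[0,0,-1.5],0],[[0,0,0],[0,0,-2],0],[[0,0,0],[0,0,-2],0],[[0,0,0],[0,0,-1.5],0],[[0,0,0],[0,0,-1],0]]}}

```text
t: 20.07
eef_pos: [0.5681, 0.2527, 0.0752]
orientation: [[0.924, 0.383, -0.001], [0.383, -0.924, -0.003], [-0.002, 0.003, -1.0]]
wrist_force: [0.3, 0.2, -2.2]
width: 0.0089
finger_force: 107.5
```

Run:
```python
from h import *
weigh(4)
s=bot.snapshot("side")
cv2.imwrite("pics/p3.png",cv2.convertScaleAbs(cv2.resize(s[195:320,190:315],(500,500)),alpha=1.6))
```

```text
t 20.2667 q [-0.18  0.65 -0.4   1.75  0.33  0.8  -1.92] p [0.5689 0.2548 0.078 ]
F,T [ 0.21  -0.241 -2.686  0.052 -0.179 -0.013] sd [0.427 0.426 0.653 0.04  0.047 0.05 ]
```

View pics/p3.png

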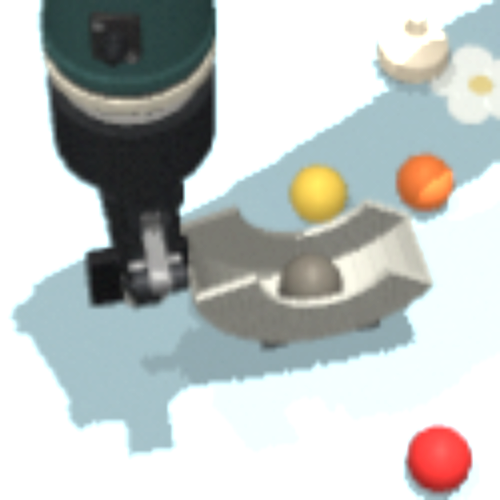

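One stone sits in the boat, which is level about 29 mm above its old spot. I'll lower it gently.

Request:
{"fn": "arm_command", "kwargs": {"steps": [[[0,0,0],[0,0,-0.8],0],[[0,0,0],[0,0,-0.8],0],[[0,0,0],[0,0,-0.6],0],[[0,0,0],[0,0,-0.3],0],[[0,0,0],[0,0,-0.2],0],[[0,0,0],[0,0,-0.1],0],[[0,0,0],[0,0,0],0],[[0,0,0],[0,0,0],0]]}}

```text
t: 20.98
eef_pos: [0.5684, 0.2555, 0.0499]
orientation: [[0.923, 0.385, 0.002], [0.385, -0.923, -0.001], [0.002, 0.001, -1.0]]
wrist_force: [0.6, 0.3, -2.2]
width: 0.0085
finger_force: 107.5
```

Run:
```python
from h import *
weigh(6)
```

```text
t 21.2833 q [-0.2   0.69 -0.38  1.76  0.35  0.75 -1.94] p [0.5684 0.2554 0.05  ]
F,T [-0.01   0.038 -2.452  0.075 -0.193  0.022] sd [0.55  0.166 0.652 0.022 0.031 0.012]
```

Request:
{"fn": "arm_command", "kwargs": {"steps": [[[0,0,0],[0,0,-0.1],0],[[0,0,0],[0,0,-0.1],0],[[0,0,0],[0,0,0],0],[[0,0,0],[0,0,0],0]]}}

```text
t: 21.62
eef_pos: [0.5688, 0.2556, 0.0487]
orientation: [[0.923, 0.385, 0.003], [0.385, -0.923, -0.001], [0.002, 0.002, -1.0]]
wrist_force: [0.8, 0.0, 5.6]
width: 0.0085
finger_force: 108.8
```

Run:
```python
from h import *
weigh(6)
```

```text
t 21.9167 q [-0.2   0.69 -0.38  1.76  0.36  0.75 -1.94] p [0.5688 0.2556 0.0487]
F,T [-0.435 -0.773  5.628 -0.181  0.379  0.021] sd [0.645 0.241 0.513 0.024 0.019 0.034]
```

Contact made; release with a slow opening, then withdraw.

Request:
{"fn": "arm_command", "kwargs": {"newtons": 30, "steps": [[[0,0,0],[0,0,0],8],[[0,0,0],[0,0,0],14],[[0,0,0],[0,0,0],22],[[0,0,0],[0,0,0],35],[[0,0,0],[0,0,0],50],[[0,0,0],[0,0,0],70],[[0,0,0],[0,0,0],90],[[0,0,0],[0,0,0],90],[[0,0,0],[0,0,0],90],[[0,0,0],[0,0,0],90]]}}

```text
t: 22.75
eef_pos: [0.5683, 0.2554, 0.0478]
orientation: [[0.923, 0.385, 0.002], [0.385, -0.923, -0.001], [0.001, 0.001, -1.0]]
wrist_force: [-0.3, 0.2, 0.8]
width: 0.0769
finger_force: 0.0
```

Request:
{"fn": "arm_command", "kwargs": {"steps": [[[0,0,0],[0,0,0.5],90],[[0,0,0],[0,0,1],90],[[0,0,0],[0,0,2],90],[[0,0,0],[0,0,3],90],[[0,0,0],[0,0,3],90],[[0,0,0],[0,0,3],90],[[0,0,0],[0,0,3],90],[[0,0,0],[0,0,2],90],[[0,0,0],[0,0,0],90],[[0,0,0],[0,0,0],90]]}}

```text
t: 23.58
eef_pos: [0.5689, 0.2557, 0.2251]
orientation: [[0.923, 0.385, 0.005], [0.385, -0.923, 0.0], [0.005, 0.002, -1.0]]
wrist_force: [-0.6, -0.1, -0.6]
width: 0.0765
finger_force: 0.0
```

Run:
```python
from h import *
s=bot.snapshot("side"); o=bot.get_obs(); print(o["t"],o["eef_pos"],o["width"],o["wrist_force"].round(1))
cv2.imwrite("pics/p4.png",cv2.convertScaleAbs(cv2.resize(s[90:330,170:410],(600,600)),alpha=1.6))
```

```text
23.6333 [0.56819541 0.25520422 0.223414  ] 0.07668485283914488 [-0.7 -0.1 -0.4]
```

View pics/p4.png

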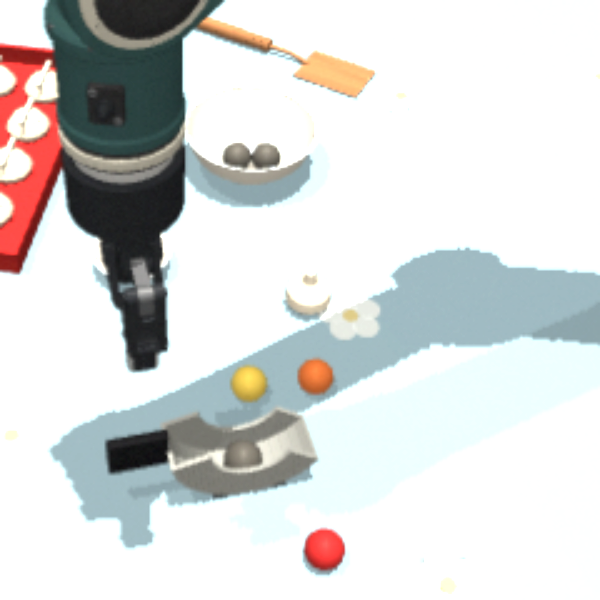

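The boat stands upright with one stone in it (crop 242,455), two stones are in the large bowl (crop 237,155 and 266,155), and the gripper is clear.

```bash
python3 -c "
from plant import bot
print(bot.close_job())"
```

```text
the job is handed in; nothing more can be done
None
```

Two stones are in the large bowl, the third is still in the boat, and the boat stands upright on the table, released; I handed the job in at about 24 s.

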